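# Set the braked length stop against the square setting block

### The arm

A 6-joint arm with a two-finger parallel gripper is mounted at the origin on the work surface. World frame = base frame: x ahead of the robot, y to its left, z up, the work surface at z = 0. Lengths are in m, angles in rad, forces in N, time in s.
With the tool pointing down it reaches from about 0.375 to 0.9 m from the base axis. Payload 3.1 kg.
Tool frame: the origin (TCP) lies between the finger pads; the fingertips stand robot.tip_extent ahead of it and the grasp point (between the pads) lies 3 mm ahead of it (robot.tip_extent is the distance from the TCP to the fingertips, in m); z points along the fingers, x is the direction in which the jaws open and shut, and the axes are right-handed (so a half turn about z gives the same grasp; the last joint's range is limited). The gripper opens to 87 mm and grips with 3 to 60 N. Pads are 19 mm wide; open, the fingers measure 117 mm over their backs; the gripper's body (75 mm by 190 mm) begins 51 mm behind the grasp point.
Start: joints at [-0.178, 0.527, 1.433, -0, 1.181, -0.178], TCP at [0.625, 0, 0.245] pointing down, gripper open.
Joint ranges: [-3.08, 3.08], [-0.75, 2.2], [0.22, 2.44], [-1.43, 4.57], [0, 2.65], [-2.85, 2.85]. Speed limits (rad/s): [2.79, 2.79, 3.14, 3.14, 3.14, 3.14].

### API

Orientations are given as a unit quaternion [x, y, z, w].
In Python, from rig import robot, cams gives the robot as it stands.
- The arm moves only by the tool carry_out, never from a script. Its argument "steps" is a list of rows, each a list of 3 entries, a list of its own where there are three numbers: the shift along the world's x, y, z in cm, then the turn about the world's z in degrees, then the closure, from 0 (fully open) to 1 (shut). In form: [[[dx, dy, dz], spin, fingers], ...]. A call has 1 to 10 rows; each row shifts and turns the pose as measured when the row begins; what a row does not reach is not made up. A row lasts 1/10 s, in which the tool goes at most 50 mm and 8.59 degrees, less where a joint would pass 70% of its speed; a pose out of reach is approached as far as the arm can. A call with a gripper value outside its range is refused whole. The fingers move at their own pace and stop on an object; "squeeze" is the grip in N (left out, the last holds). Time passes only in rows, so rows that do not move let the fingers close. It gives the time, the measured TCP pose, the force and the opening at its end, in the units of the state.
- robot.get_obs(): the state, without advancing time (a new reading comes with each control period).
- cams.camera(name): name is "scene" or "side" or "wrist"; returns a dict with "pixels" (400x640x3 uint8, red, green, blue), "fx", "fy", "cx", "cy" (pixels), "eye" and "rotation" of the camera in the world. Camera axes: x right, y up, looking along -z (the intrinsics and any distortion apply to the point x, -y, -z); pixel columns grow to the right and rows downward; lengths in m; the calibration is good to about 2 mm. A picture is of the moment at which its call begins. There is no depth.
- robot.hand_in(): hands the job in, once; it reports no verdict.
The state is a dict: "time": time; "q": joint angles; "joint_velocities": joint speeds; "joint_torque": joint torques, N m; "position": TCP position; "tool_rot": TCP orientation; "ft_force": force on the tool from outside, world axes, zero at the start; "moment": the same for the moment, N m; "grip_width": finger opening in m.
Only numpy, scipy, OpenCV 4.12 (cv2) and the standard library are available. Lean on these libraries where they do the work, as an engineer would, in place of code of your own. Each camera call takes 0.05 s, during which the arm holds its last target. There are 200 camera calls.

### The job

On the measuring rail, press down the pad in the middle of the slider with a fingertip to free its brake and, keeping it pressed, push the slider along the rail until it butts against the square setting block (not the round post). Then let the pad spring back up so the slider stays locked there. Do not drag the slider with its brake on, do not touch its side plates, and leave the mug, the offcut and the try square where they are.

Things in the scene. Friction and masses are not known exactly. Their poses are not given: they have to be found in the camera images.
- rail: Plywood base board (270 x 560 x 12 mm) lying on the bench, with a straight aluminium rail fixed on it, 40 mm wide, 500 mm long, its top 44 mm above the bench. Origin: under the middle of the rail, at bench height. Its y axis runs along the rail, its x axis across it, z up. The board reaches from x = -70 to +200 mm. It does not move during the run.
- carriage (a joint): Where the slider stands: offset (m) of its middle from the rail's middle, along the rail's y axis. With the brake on it holds firm against pushes of up to about 10 N; with it off it slides with about 1.5 N, so the friction of the pressing fingertip takes it along (if the tip slips, it meets the window's wall).
- pad (a joint): The brake pad: 0 up (brake on), 0.006 m fully down. A spring holds it up: it starts to give, and the brake is free, at about 11 N; fully down takes about 15 N. It springs back when let go.
- pad_top (a point): Middle of the pad's top face, 62 mm above the bench when up (2 mm below the frame's top), 56 mm when fully down. It moves with the pad and the slider.
- slider_mid (a point): Middle of the slider, level with its top, 64 mm above the bench. The slider is a low dark steel frame, 110 mm along the rail, 100 mm across it with its thin aluminium side plates, with a window in its middle, 68 mm along and 60 mm across, filled by a grey ribbed pad. Its end faces lie 55 mm from this point, along the rail; the side plates' outsides 50 mm, across it.
- block_top (a point): Middle of the top of the square setting block: an aluminium block clamped across the rail, 25 mm along the rail, 60 mm across, top 80 mm above the bench with a dark line across it. It is at one end of the rail or the other and cannot move. The slider butts against it when their middles are 67.5 mm apart.
- post_top (a point): Middle of the top of the round post, an aluminium cylinder of 25 mm diameter on the rail's other end, top 80 mm above the bench. It cannot move and is not the target.
- mug: White mug, 76 mm wide with a handle, 85 mm high, standing on the board behind the rail (loose). Origin: middle of its underside.
- offcut: Wooden offcut, 45 x 90 x 28 mm, lying on the board behind the rail (loose). Origin: middle of its underside.
- square: Try square with a dark wooden stock, 22 x 100 x 18 mm, and a steel blade, lying on the board behind the rail (loose). Origin: middle of the stock's underside.

How it is judged:
By the outcome, as a careful person would: the job done as asked, in the order asked, and still so for the second after the job is handed in, with the robot touching nothing.
It also fails if it takes over 35 s, if anything falls off the work surface, if the arm or the gripper's body presses on something with over 40 N, if the wrist force passes 120 N, or if a joint passes its speed limit or range.

## Working session

There is one attempt and no reset: what is moved stays moved. The work goes in short steps, Python scripts to look and compute and a tool call to move; the robot and the scene stay as the last step left them, time stands still between calls to the robot, and variables do not carry over. Pictures are saved under pics/ and viewed, about 8 in all and at most 12, crops included, and the job is handed in when it is done.

Besides the shell and the picture viewer there is one more tool, called after "Request:" as name([rows], argument=value, ...), one row to a line, values as JSON. carry_out: Moves the arm, as the interface text tells. Its arguments: {"type":"object","properties":{"steps":{"type":"array"},"squeeze":{"type":"number"}},"required":["steps"]}

```bash
ls; mkdir -p pics; cat > h.py <<'E'
import numpy as np, cv2
from rig import robot, cams
def shot(n,f):
    c=cams.camera(n); cv2.imwrite(f,c["pixels"][:,:,::-1]); 
    np.savez(f+".npz",**{k:np.array(v) for k,v in c.items() if not isinstance(v,(str,type(None)))}); return c
def ray(c,u,v,z):
    d=np.array([(u-c["cx"])/c["fx"],-(v-c["cy"])/c["fy"],-1.]); d=np.array(c["rotation"])@d
    e=np.array(c["eye"]); return e+d*(z-e[2])/d[2]
def load(f): return dict(np.load(f+".npz"))
E
python3 - <<'E'
from h import *
for n in ["scene","side"]:
    c=shot(n,f"pics/{n}0.png"); print({k:v for k,v in c.items() if k!="pixels"})
print(robot.tip_extent, robot.get_obs())
E
```

```text
pics
{'fx': 365.6160081212832, 'fy': 365.6160081212832, 'cx': 317.65607855244485, 'cy': 199.36641349182779, 'eye': array([1.0431337 , 0.29299893, 0.44339003]), 'rotation': array([0.23029051, 0.40520741, 0.76693526, 0.44111625])}
{'fx': 449.66095470840924, 'fy': 449.66095470840924, 'cx': 315.9514859648569, 'cy': 204.518220278482, 'eye': array([ 0.49421889, -0.52433513,  0.69756414]), 'rotation': array([ 0.34857951, -0.04103197, -0.088815  ,  0.93215911])}
0.022 {'time': 0.1, 'q': array([-1.78510832e-01,  5.28369085e-01,  1.43377241e+00, -3.49706910e-05,
        1.18141248e+00, -1.78551681e-01]), 'joint_velocities': array([-0.00152702, -0.00173867, -0.00237886, -0.00072584,  0.00045352,
        0.00174702]), 'joint_torque': array([-3.02360622e-04, -4.40987206e+01, -1.77151054e+01,  6.34850166e-02,
        5.34114777e-02, -3.85449334e-05]), 'position': array([6.24378796e-01, 1.25459682e-04, 2.43672542e-01]), 'tool_rot': array([ 9.99999519e-01,  2.70783207e-05, -9.67949486e-04, -1.58237866e-04]), 'ft_force': array([ 0.19351356,  0.64596874, -0.31576263]), 'moment': array([-0.05338811,  0.02846097, -0.00310549]), 'grip_width': 0.0870844358980986}
```

View pics/scene0.png

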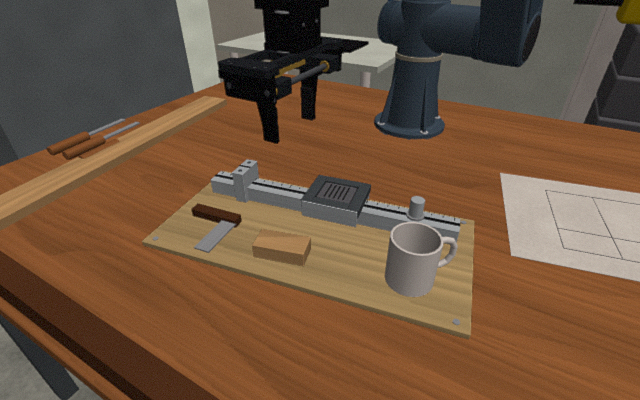

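View pics/side0.png

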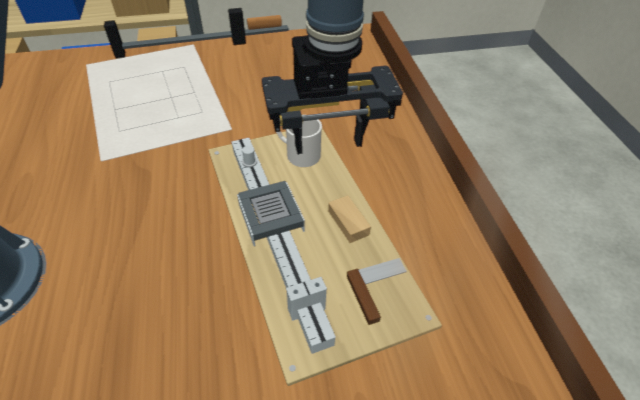

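The scene view shows the pad at about (340,191), the block top at (247,166) and the post top at (417,200). In the side view the pad is at (270,207), the block top at (306,287) and the post top at (247,148). The jaws open along world x. The mug stands near the post end, away from the direction of travel.

```bash
sed -i 's/d=np.array(c\["rotation"\])@d/d=Rotation.from_quat(c["rotation"]).apply(d)/; 1i from scipy.spatial.transform import Rotation' h.py
python3 - <<'E'
from h import *
for n,P in {"scene":dict(pad=(340,191,.062),block=(247,166,.08),post=(417,200,.08)),"side":dict(pad=(270,207,.062),block=(306,287,.08),post=(247.5,148,.08),ra=(240,142,.044),rb=(322,345,.044))}.items():
    c=load(f"pics/{n}0.png")
    for k,p in P.items(): print(n,k,ray(c,*p).round(4))
c=load("pics/side0.png")
im=cv2.resize(c["pixels"][130:360,200:400,::-1],None,fx=2.6,fy=2.6,interpolation=cv2.INTER_CUBIC); cv2.imwrite("pics/sidecrop.png",im)
E
```

```text
scene pad [0.5182 0.0335 0.062 ]
scene block [ 0.5547 -0.1606  0.08  ]
scene post [0.5014 0.1757 0.08  ]
side pad [0.5256 0.0271 0.062 ]
side block [ 0.5589 -0.1635  0.08  ]
side post [0.5    0.1777 0.08  ]
side ra [0.4861 0.241  0.044 ]
side rb [ 0.5684 -0.2459  0.044 ]
```

View pics/sidecrop.png

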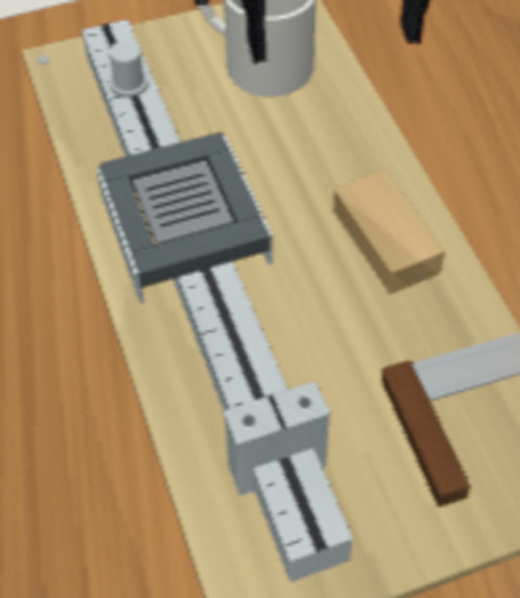

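The jaws can go across the rail with a spin of +9.6°. The rail direction towards the block is about (0.167,-0.986), and the travel is about 126 mm. I'll go above the pad and close the fingers on the way.

Request:
carry_out([
  [[-1,0.3,-1.1],1,1],
  [[-1,0.3,-1.1],1,1],
  [[-1,0.3,-1.1],1,1],
  [[-1,0.3,-1.1],1,1],
  [[-1,0.3,-1.1],1,1],
  [[-1,0.3,-1.1],1,1],
  [[-1,0.3,-1.1],1,1],
  [[-1,0.3,-1.1],1,1],
  [[-1,0.3,-1.1],1,1],
  [[-1,0.3,-1.1],1,1],
], squeeze=10)

```text
time: 1.1
position: [0.5204, 0.0309, 0.1278]
tool_rot: [0.996, 0.09, -0.002, -0.0]
ft_force: [0.6, 1.1, 0.0]
grip_width: 0.0147
```

Request:
carry_out([
  [[0,0,0],0,1],
  [[0,0,0],0,1],
  [[0,0,0],0,1],
])

```text
time: 1.4
position: [0.5185, 0.0313, 0.1265]
tool_rot: [0.996, 0.09, -0.004, -0.001]
ft_force: [-0.4, 0.5, 0.3]
grip_width: 0.0011
```

```bash
python3 - <<'E'
from h import *
c=shot("wrist","pics/w1.png"); print(c["eye"],c["rotation"],robot.get_obs()["position"])
E
```

```text
[0.50548427 0.10957469 0.26631898] [-0.14608826 -0.00949166  0.08946425  0.98517221] [0.51888674 0.03121019 0.12669702]
```

View pics/w1.png

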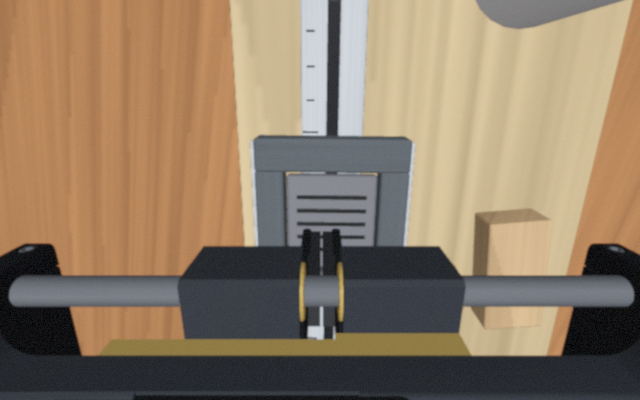

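The wrist view shows the window from column 286 to 378, with its far edge at row 173. The slider's far edge is at row 138, and the closed fingers are at columns 303-343, slightly left of the window's middle (332).

```bash
python3 - <<'E'
from h import *
c=load("pics/w1.png"); g=np.array([.167,-.986]); n=np.array([.986,.167])
p=robot.get_obs()["position"]
for nm,a in dict(sl_far_l=(258,137,.064),sl_far_r=(410,137,.064),win_fl=(288,173,.064),win_fr=(376,173,.064),wl=(286,235,.062),wr=(378,235,.062)).items():
    r=ray(c,*a)[:2]; print(nm,r.round(4),"along,across from TCP",((r-p[:2])@g).round(4),((r-p[:2])@n).round(4))
b=np.array([.557,-.162]); print("block",(b-p[:2])@g,(b-p[:2])@n)
E
```

```text
sl_far_l [0.4722 0.0757] along,across from TCP -0.0517 -0.0387
sl_far_r [0.5606 0.0919] along,across from TCP -0.0529 0.0513
win_fl [0.493  0.0572] along,across from TCP -0.03 -0.0212
win_fr [0.5458 0.0669] along,across from TCP -0.0307 0.0325
wl [0.4979 0.0154] along,across from TCP 0.0121 -0.0234
wr [0.5568 0.0263] along,across from TCP 0.0112 0.0366
block 0.19687016514218247 0.0053135689455610655
```

Request:
carry_out([
  [[0.65,-0.35,-0.6],0,1],
  [[0,0,-0.8],0,1],
  [[0,0,-0.8],0,1],
  [[0,0,-0.6],0,1],
  [[0,0,-0.4],0,1],
  [[0,0,0],0,1],
  [[0,0,0],0,1],
])

```text
time: 2.15
position: [0.5281, 0.0267, 0.0922]
tool_rot: [0.996, 0.09, -0.002, -0.001]
ft_force: [0.5, -1.3, -0.3]
grip_width: 0.0008
```

```bash
python3 - <<'E'
from h import *
o=robot.get_obs(); print(o["position"],o["ft_force"],o["joint_velocities"].round(3))
E
```

```text
[0.52811069 0.02666575 0.09223302] [ 0.52846819 -1.33684927 -0.25129257] [-0.001  0.007  0.004  0.003 -0.002 -0.   ]
```

Request:
carry_out([
  [[0,0,-0.5],0,1],
  [[0,0,-0.4],0,1],
  [[0,0,-0.2],0,1],
])

```text
time: 2.45
position: [0.5286, 0.0267, 0.0823]
tool_rot: [0.996, 0.09, -0.001, -0.0]
ft_force: [-2.0, 1.1, 12.0]
grip_width: 0.0005
```

Request:
carry_out([
  [[0,0,-0.3],0,1],
])

```text
time: 2.55
position: [0.5286, 0.0267, 0.0804]
tool_rot: [0.996, 0.09, -0.001, -0.0]
ft_force: [-2.8, -0.6, 13.2]
grip_width: 0.0004
```

Request:
carry_out([
  [[0,0,-0.3],0,1],
])

```text
time: 2.65
position: [0.5286, 0.0267, 0.0788]
tool_rot: [0.996, 0.09, -0.001, 0.0]
ft_force: [-2.2, -0.2, 13.0]
grip_width: 0.0001
```

Request:
carry_out([
  [[0,0,-0.3],0,1],
])

```text
time: 2.75
position: [0.5288, 0.0266, 0.0781]
tool_rot: [0.996, 0.09, -0.001, 0.0]
ft_force: [-5.3, 0.4, 31.3]
grip_width: 0.0006
```

Request:
carry_out([
  [[0,0,-0.3],0,1],
  [[0,0,-0.3],0,1],
])

```text
time: 2.95
position: [0.5287, 0.0266, 0.0782]
tool_rot: [0.996, 0.091, 0.0, 0.001]
ft_force: [-6.1, 0.9, 25.4]
grip_width: 0.0005
```

The pad is fully down at about 25 N. I'll start sliding now.

Request:
carry_out([
  [[0.03,-0.2,-0.3],0,1],
  [[0.05,-0.3,-0.3],0,1],
  [[0.05,-0.3,-0.3],0,1],
  [[0.05,-0.3,-0.3],0,1],
  [[0.05,-0.3,-0.3],0,1],
])

```text
time: 3.45
position: [0.5309, 0.013, 0.0782]
tool_rot: [0.996, 0.092, 0.004, 0.002]
ft_force: [-5.3, -0.3, 24.7]
grip_width: 0.0002
```

Request:
carry_out([
  [[0.07,-0.4,-0.3],0,1],
  [[0.07,-0.4,-0.3],0,1],
  [[0.07,-0.4,-0.3],0,1],
  [[0.07,-0.4,-0.3],0,1],
  [[0.07,-0.4,-0.3],0,1],
])

```text
time: 3.95
position: [0.5343, -0.0074, 0.0782]
tool_rot: [0.996, 0.093, 0.007, 0.003]
ft_force: [-5.0, 1.0, 24.0]
grip_width: 0.0007
```

```bash
python3 - <<'E'
from h import *
c=shot("side","pics/side2.png"); o=robot.get_obs(); print(o["position"],o["ft_force"])
im=cv2.resize(c["pixels"][130:360,200:400,::-1],None,fx=2.6,fy=2.6,interpolation=cv2.INTER_CUBIC); cv2.imwrite("pics/sidecrop2.png",im)
E
```

```text
[ 0.53439238 -0.00799342  0.0781624 ] [-6.13446748  0.050584   24.46839406]
```

View pics/sidecrop2.png

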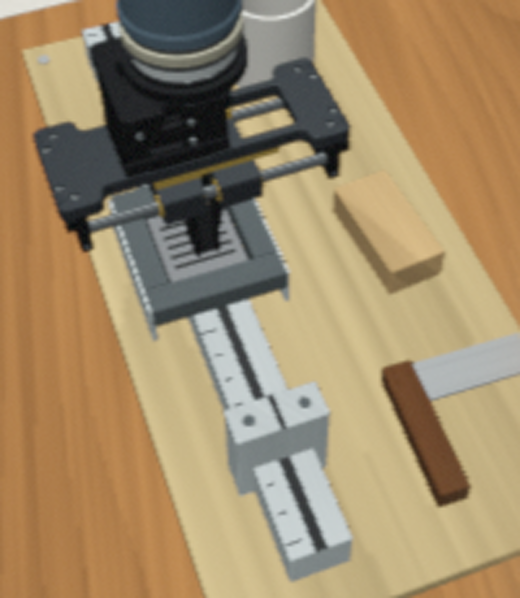

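The slider is following the tip: the pad is still under it, and the slider's front edge has moved to about row 300 in the crop. About 90 mm is left.

Request:
carry_out([
  [[0.07,-0.4,-0.3],0,1],
  [[0.07,-0.4,-0.3],0,1],
  [[0.07,-0.4,-0.3],0,1],
  [[0.07,-0.4,-0.3],0,1],
  [[0.07,-0.4,-0.3],0,1],
  [[0.07,-0.4,-0.3],0,1],
  [[0.07,-0.4,-0.3],0,1],
  [[0.07,-0.4,-0.3],0,1],
  [[0.07,-0.4,-0.3],0,1],
  [[0.07,-0.4,-0.3],0,1],
])

```text
time: 5.0
position: [0.5414, -0.0497, 0.0782]
tool_rot: [0.995, 0.094, 0.013, 0.007]
ft_force: [-5.6, 1.2, 23.5]
grip_width: 0.0005
```

Request:
carry_out([
  [[0.07,-0.4,-0.3],0,1],
  [[0.07,-0.4,-0.3],0,1],
  [[0.07,-0.4,-0.3],0,1],
  [[0.07,-0.4,-0.3],0,1],
  [[0.07,-0.4,-0.3],0,1],
  [[0.05,-0.3,-0.3],0,1],
  [[0.05,-0.3,-0.3],0,1],
  [[0.05,-0.3,-0.3],0,1],
])

```text
time: 5.8
position: [0.5467, -0.0813, 0.0782]
tool_rot: [0.995, 0.096, 0.018, 0.011]
ft_force: [-5.4, 0.3, 22.6]
grip_width: 0.0006
```

Request:
carry_out([
  [[0.05,-0.3,-0.3],0,1],
  [[0.05,-0.3,-0.3],0,1],
  [[0.04,-0.25,-0.3],0,1],
  [[0.03,-0.2,-0.3],0,1],
])

```text
time: 6.2
position: [0.5487, -0.0934, 0.0783]
tool_rot: [0.995, 0.096, 0.02, 0.014]
ft_force: [-5.3, -0.2, 22.0]
grip_width: 0.0005
```

Request:
carry_out([
  [[0.03,-0.2,-0.3],0,1],
  [[0.03,-0.2,-0.3],0,1],
])

```text
time: 6.4
position: [0.5495, -0.0982, 0.0783]
tool_rot: [0.995, 0.097, 0.022, 0.015]
ft_force: [-5.3, 0.5, 22.2]
grip_width: 0.0005
```

Request:
carry_out([
  [[0.03,-0.2,-0.3],0,1],
  [[0.03,-0.2,-0.3],0,1],
])

```text
time: 6.6
position: [0.5497, -0.1009, 0.0783]
tool_rot: [0.995, 0.096, 0.022, 0.015]
ft_force: [-3.7, 11.7, 25.3]
grip_width: 0.0008
```

The lateral force jumped to 12 N, so the slider has butted. One more gentle push, then a look before release.

Request:
carry_out([
  [[0.02,-0.15,-0.3],0,1],
])

```text
time: 6.7
position: [0.5496, -0.1007, 0.0783]
tool_rot: [0.995, 0.095, 0.023, 0.013]
ft_force: [-3.8, 7.6, 23.9]
grip_width: 0.0007
```

```bash
python3 - <<'E'
from h import *
c=shot("side","pics/side3.png"); o=robot.get_obs(); print(o["position"],o["ft_force"])
im=cv2.resize(c["pixels"][200:350,230:370,::-1],None,fx=4,fy=4,interpolation=cv2.INTER_CUBIC); cv2.imwrite("pics/sidecrop3.png",im)
E
```

```text
[ 0.54966312 -0.10071505  0.07827822] [-4.41749034  8.28281427 24.29858571]
```

View pics/sidecrop3.png

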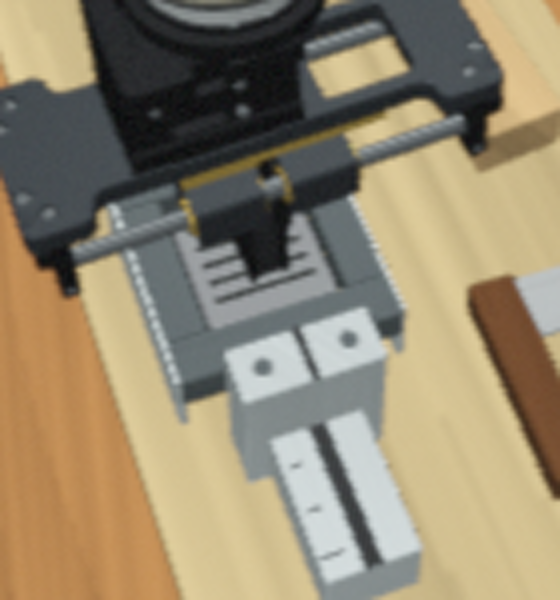

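The slider's front face meets the block with no visible gap, and the pad is still under the tip. I'll lift straight up.

Request:
carry_out([
  [[0.01,-0.05,0.1],0,1],
  [[0,-0.03,0.2],0,1],
  [[0,0,0.3],0,1],
  [[0,0,0.5],0,1],
  [[0,0,1],0,1],
  [[0,0,1.5],0,1],
  [[0,0,2],0,1],
  [[0,0,2],0,1],
  [[0,0,2],0,1],
  [[0,0,2],0,1],
])

```text
time: 7.75
position: [0.5472, -0.0996, 0.2008]
tool_rot: [0.995, 0.095, 0.021, 0.012]
ft_force: [0.4, -0.0, 0.5]
grip_width: 0.0001
```

Request:
carry_out([
  [[0,1,2],0,1],
  [[0,2,2],0,1],
  [[0,3,1],0,1],
  [[0,3,0],0,1],
  [[0,3,0],0,1],
  [[0,3,0],0,1],
  [[0,2,0],0,1],
  [[0,0,0],0,1],
  [[0,0,0],0,1],
])

```text
time: 8.65
position: [0.5486, 0.0742, 0.2599]
tool_rot: [0.995, 0.093, 0.025, 0.014]
ft_force: [0.5, -0.1, -0.3]
grip_width: 0.0004
```

```bash
python3 - <<'E'
from h import *
c=shot("side","pics/side4.png"); o=robot.get_obs(); print(o["time"],o["position"],o["ft_force"])
im=cv2.resize(c["pixels"][130:360,200:420,::-1],None,fx=2.6,fy=2.6,interpolation=cv2.INTER_CUBIC); cv2.imwrite("pics/sidecrop4.png",im)
c=shot("scene","pics/scene4.png")
im=cv2.resize(c["pixels"][140:310,140:480,::-1],None,fx=2.35,fy=2.35,interpolation=cv2.INTER_CUBIC); cv2.imwrite("pics/scenecrop4.png",im)
E
```

```text
8.7 [0.5485259  0.07395418 0.25995131] [0.49331104 0.37170904 0.68044003]
```

View pics/sidecrop4.png

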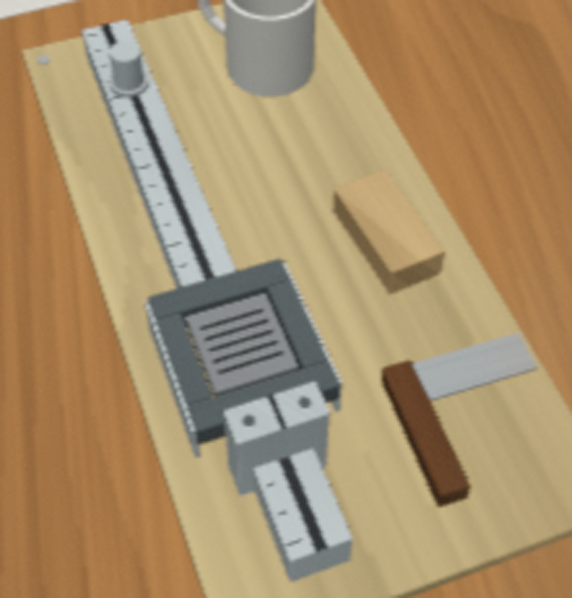

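View pics/scenecrop4.png

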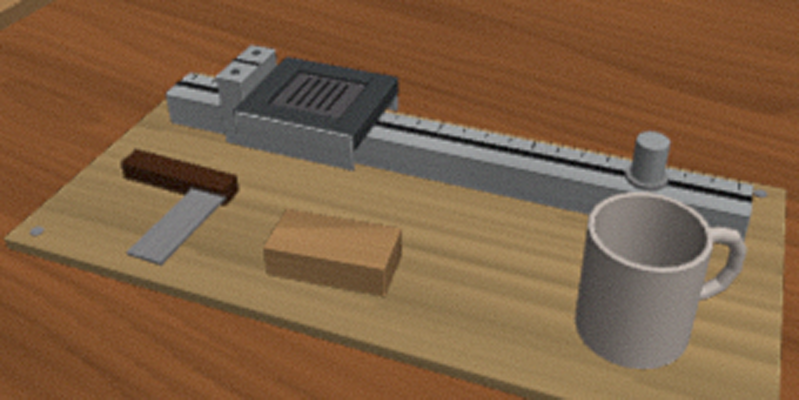

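Both views show the slider against the block and the pad up. The mug, offcut and square are where they were, and the arm is clear.

```bash
python3 - <<'E'
from h import *
c=load("pics/side4.png")
b=ray(c,306.5,287,.08)[:2]; p=ray(c,200+241/2.6,130+344/2.6,.062)[:2]; print("pad-block",np.linalg.norm(p-b))
print(robot.hand_in())
E
```

```text
pad-block 0.06286467362560029
the job is handed in; nothing more can be done
None
```

The slider is butted against the square setting block with the pad sprung back up, and I've handed the job in at about 8.7 s on the robot's clock.

I pressed the pad fully down with the closed fingertips at about 25 N and slid the slider about 127 mm along the rail. The sideways force rose from about 0 to 12 N when it met the block. I then lifted straight up and moved the arm clear.

**Last checks:**
- **Position:** both camera views show the slider's end face against the block, with no visible gap.
- **Brake:** the pad is up, and the measured forces on the arm were under 1 N after the lift, so nothing is touching.
- **Loose items:** the mug, the offcut and the try square look unmoved in the pictures.
- **Disagreement:** a rough measurement from one camera put the pad and block middles 63 mm apart, against the expected 67.5 mm. The slider can't be closer than 67.5 mm, so I put this down to pixel-reading and calibration error. The force stop and the pictures agree that it is butted.

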